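# Stand the round ink bottle up in its ring stand

### The arm

A 6-joint arm with a two-finger parallel gripper is mounted at the origin on a cart in front of the work surface, level with it; the furniture and walls round the work are solid. World frame = base frame: x ahead of the robot, y to its left, z up, the work surface at z = 0. Lengths are in m, angles in degrees, forces in N, time in s.
With the tool pointing down it reaches from about 0.3 to 0.75 m from the base axis. Payload 8.5 kg.
Tool frame: the origin (TCP) lies on the centre line of the jaws, within the pads' length; the fingertips stand 19 mm ahead of it and the grasp point (between the pads) is the TCP (env.tcp_to_tips is the z of the fingertips in the tool frame, in m); z points along the fingers, y is the line along which they close (so a half turn about z gives the same grasp; the last joint's range is limited). The gripper opens to 85 mm and grips with 20 to 120 N. Pads are 22 mm wide; open, the fingers measure 114 mm over their backs; the gripper's body (76 mm by 85 mm) begins 54 mm behind the grasp point. The pads swing forward as they close: fully open they stand 13 mm farther back than shut.
Start: joints at [-76.908, 21.807, 74.336, -0, 83.858, -12.336], TCP at [0.236, -0.497, 0.25] pointing down, gripper open.
Joint ranges: [-178.18, 178.18], [-50.72, 133.34], [12.68, 142.11], [-81.47, 261.47], [9.98, 163.14], [-165.26, 165.26]. Speed limits (degrees/s): [136.94, 136.94, 180, 180, 180, 180].

### API

Orientations are given as a 3x3 rotation matrix whose columns are the frame's x, y, z axes.
In Python, from rig import env gives the robot as it stands.
- The arm moves only by the tool servo_tool, never from a script. Its argument "steps" is a list of rows, each an object of numbers: "tx", "ty", "tz": the shift along the world's x, y, z in cm; "yaw": the turn about the world's z in degrees; "claw": the finger opening in cm, from 0 to 8.54. In form: [{"tx": .., "ty": .., "tz": .., "yaw": .., "claw": ..}, ...]. A call has 1 to 20 rows; each row shifts and turns the commanded pose from where the row before left it; what a row does not reach is not made up. A row lasts 1/10 s, in which the tool goes at most 50 mm and 8.59 degrees, less where a joint would pass 70% of its speed; a pose out of reach is approached as far as the arm can. A call with a gripper value outside its range is refused whole. The fingers move at their own pace and stop on an object; "newtons" is the grip in N (left out, the last holds). Time passes only in rows, so rows that do not move let the fingers close. It gives the time, the measured TCP pose, the force, the opening and the grip force at its end, in the units of the state.
- env.observe(): the state, without advancing time (a new reading comes with each control period).
- env.get_image(name): name is "scene" or "top" or "wrist"; returns (picture, depth): 384x512x3 uint8, red, green, blue; 384x512 float32, m along the optical axis (not along the pixel's ray), 0 where there is no reading.
- env.camera_model(name): a dict with "fovy" (degrees; the focal length in pixels is half the picture's height over the tangent of half this angle, whatever the lens; pixels are square), "cx", "cy" (the principal point, pixels), "T" (4x4, takes a point from camera to world coordinates). Camera axes: x right, y down, z forward; pixel columns grow to the right and rows downward; lengths in m; the calibration is good to about 2 mm. A picture is of the moment at which its call begins: read the wrist's pose just before it. camera_model takes no time and is no camera call; for the wrist camera it gives the pose at the moment of the call.
- env.close_job(): hands the job in; it is judged then, once.
The state is a dict: "time_s": time; "q": joint angles; "qvel": joint speeds; "joint_efforts": joint torques, N m; "position": TCP position; "tool_rot": TCP orientation; "ft_force": force on the tool from outside, world axes, zero at the start; "wrist_torque": the same for the moment, N m; "grip_width": finger opening in m; "gripper_force": force on a finger pad.
Only numpy, scipy, OpenCV 4.12 (cv2) and the standard library are available. Lean on these libraries where they do the work, as an engineer would, in place of code of your own. Each camera call takes 0.05 s, during which the arm holds its last target. There are 200 camera calls.

### The job

The blue round-bottomed ink bottle has been knocked over and lies on the counter. Rest it gently with its ball in the brass ring of its stand, clearly leaning over, and let go of it; then, with the ball staying in the ring, tip it up until its stopper points straight up, and leave it standing there. Keep the stand on its foot roughly where it is, and do not disturb the pencil cup, the cone pen stand or the red pen.

Things in the scene. Friction and masses are not known exactly. Their poses are not given: they have to be found in the camera images.
- bottle_ball (a point): Centre of the ink bottle's ball: a glazed blue ball 50 mm in diameter with a short neck (19 mm) and a square brass stopper. Origin of the bottle; its z axis runs from the ball out through the stopper (up when upright). At the start it lies on the ball and the stopper's end edge, z sloping 17 degrees below level, stopper away from the robot or to a side.
- bottle_stopper (a point): Centre of the square brass stopper, fixed to the bottle, 42 mm from the ball's centre along the bottle's z. It is 20 x 20 mm across (faces normal to the bottle's x and y) and 24 mm long, from 30 to 54 mm from the ball's centre. While the bottle lies, its y faces are upright: pinch it across these.
- seat (a point): Point of the ring stand where the ball's centre lies when the ball rests in the ring, about 41 mm above the counter. z is up.
- ring_stand: Loose stand, 0.5 kg: round wooden foot 72 mm in diameter, 7 mm thick, three brass legs, a level polished brass ring (bar 6 mm thick, 32 mm clear inside, top 23 mm above the counter). Origin under the foot's centre, z up. The ball turns in the ring with slight friction: it stays at any lean it is left with, and under 1 N sideways at the stopper turns it.
- ink_bottle: The ink bottle as a whole, about 0.16 kg, balanced within a few mm of the ball's centre; origin and axes as for bottle_ball.
- pencil_cup: Bystander: brass cup of pencils, 52x58x189 mm, origin under its foot, z up. Loose; leave alone.
- pen_stand: Bystander: brass cone with an upright dark pen, 49x49x168 mm, origin under its foot, z up. Loose; leave alone.
- red_pen: Bystander: red capped pen lying on the counter, 14x102x11 mm, origin under its middle, its length along y. Loose; leave alone.
There are look-alikes about, which are no part of the job. Of the things that look like the ring_stand, the larger one is meant. What is shaped like the ink_bottle but orange is not meant.

How it is judged:
By the outcome, as a careful person would: the job done as asked, in the order asked, and still so for the second after the job is handed in, with the robot touching nothing.
It also fails if it takes over 64 s, if anything falls off the work surface, if the arm or the gripper's body presses on something with over 40 N, if the wrist force passes 120 N, or if a joint passes its speed limit or range.

## Working session

There is one attempt and no reset: what is moved stays moved. The work goes in short steps, Python scripts to look and compute and a tool call to move; the robot and the scene stay as the last step left them, time stands still between calls to the robot, and variables do not carry over. Pictures are saved under pics/ and viewed, at most 10 in all, crops included, and the job is handed in when it is done.

Besides the shell and the picture viewer there is one more tool, called after ">>>" as name([rows], argument=value, ...), one row to a line, values as JSON. servo_tool: Moves the arm, as the interface text tells. Its arguments: {"type":"object","properties":{"steps":{"type":"array"},"newtons":{"type":"number"}},"required":["steps"]}

```bash
ls; mkdir -p pics; cat > h.py <<'E'
import sys; sys.path.insert(0,'.')
from rig import env
import numpy as np, cv2
def cam(n):
    m=env.camera_model(n); im,d=env.get_image(n); return im,d,m
def world(m,d):
    h,w=d.shape; f=h/2/np.tan(np.radians(m['fovy'])/2)
    v,u=np.mgrid[:h,:w]; P=np.stack([(u-m['cx'])/f*d,(v-m['cy'])/f*d,d,np.ones_like(d)],-1)
    return (P@np.array(m['T']).T)[...,:3]
def save(im,n): cv2.imwrite('pics/'+n,im[...,::-1])
E
python3 - <<'E'
from h import *
a,da,ma=cam('scene'); b,db,mb=cam('top')
np.savez('t0.npz',a=a,da=da,b=b,db=db)
save(np.vstack([cv2.resize(a,(400,300)),cv2.resize(b,(400,300))]),'a.png')
for m in (ma,mb): print(m['fovy'],m['cx'],m['cy'],np.round(m['T'],3).tolist())
for n,im,d,m in (('scene',a,da,ma),('top',b,db,mb)):
    hsv=cv2.cvtColor(im,cv2.COLOR_RGB2HSV); W=world(m,d)
    for c,lo,hi in (('blue',100,130),('orange',5,16),('brass',17,32)):
        k=cv2.inRange(hsv,(lo,110,50),(hi,255,255)); N,L,S,C=cv2.connectedComponentsWithStats(k)
        for i in range(1,N):
            if S[i,4]>40:
                p=W[(L==i)&(d>0)]; print(n,c,S[i],C[i].round(),np.median(p,0).round(3) if len(p) else None)
E
```

```text
pics
46.37587813469 253.91627941586972 191.57466685857807 [[-0.646, -0.307, 0.699, -0.331], [-0.763, 0.26, -0.592, 0.681], [0.0, -0.916, -0.402, 0.601], [0.0, 0.0, 0.0, 1.0]]
57.2322148648981 253.93878889710973 189.21178192222214 [[-0.014, -0.988, 0.156, 0.45], [-1.0, 0.013, -0.005, -0.075], [0.002, -0.157, -0.988, 0.996], [0.0, 0.0, 0.0, 1.0]]
scene blue [ 376  125   46   54 1480] [400. 155.] [ 0.556 -0.802  0.036]
scene blue [161 174  16   8  52] [168. 178.] [ 0.981 -0.034  0.012]
scene blue [119 183  19  29 156] [128. 195.] [0.649 0.258 0.143]
scene blue [ 86 188   8  17  50] [ 90. 196.] [0.692 0.344 0.157]
scene blue [ 49 200   8  20  63] [ 53. 208.] [0.689 0.43  0.14 ]
scene blue [ 61 200   4  22  43] [ 63. 209.] [0.653 0.418 0.147]
scene orange [436 160  29  26 475] [449. 173.] [ 0.377 -0.858 -0.001]
scene orange [349 193  18   8  86] [357. 197.] [ 0.455 -0.423  0.004]
scene orange [337 200   8  10  41] [341. 205.] [ 0.448 -0.329  0.006]
scene orange [379 206  35  22 124] [398. 217.] [ 0.293 -0.412 -0.002]
scene orange [236 225  37  20 323] [261. 234.] [0.434 0.007 0.032]
scene
[... 3590 characters left out ...]
[138.  49.] [1.044 0.267 0.005]
top brass [142  38   9  28 148] [146.  50.] [1.04  0.241 0.01 ]
top brass [208  43   4  43 142] [210.  65.] [0.978 0.046 0.015]
top brass [293 111  38  22 686] [311. 122.] [ 0.803 -0.246  0.015]
top brass [ 395  115   16  151 1091] [402. 203.] [ 0.603 -0.745 -0.581]
top brass [262 206  10  11  99] [267. 211.] [ 0.543 -0.115  0.021]
top brass [332 227  20  19 158] [343. 235.] [ 0.477 -0.323  0.021]
top brass [374 230  16  15 106] [383. 238.] [ 0.464 -0.436  0.015]
top brass [221 242  13  13 134] [227. 248.] [ 0.443 -0.006  0.047]
top brass [228 257  12  12 105] [233. 262.] [ 0.404 -0.02   0.023]
top brass [404 273   8  13  85] [407. 279.] [ 0.334 -0.569 -0.162]
```

View pics/a.png

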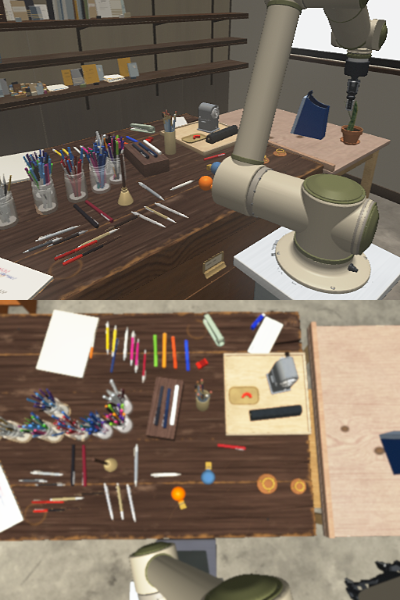

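```bash
python3 - <<'E'
from h import *
z=np.load('t0.npz'); b=z['b']; db=z['db']; m=env.camera_model('top'); W=world(m,db)
save(cv2.resize(b[170:290,200:400],(800,480),interpolation=cv2.INTER_CUBIC),'b.png')
T=np.array(m['T']); f=192/np.tan(np.radians(m['fovy']/2))
def ray(u,v,zz):
    r=T[:3,:3]@[(u-m['cx'])/f,(v-m['cy'])/f,1]; return (T[:3,3]+r*(zz-T[2,3])/r[2]).round(4)
hsv=cv2.cvtColor(b,cv2.COLOR_RGB2HSV)
k=cv2.inRange(hsv,(95,90,50),(130,255,255));k[:,:250]=0;k[:,285:]=0;k[:210]=0;k[245:]=0
M=cv2.moments(k,True);print('ball',M['m10']/M['m00'],M['m01']/M['m00'],ray(M['m10']/M['m00'],M['m01']/M['m00'],.025), 'stopper',ray(266.9,210.9,.02))
for n,s in (('big',np.s_[215:255,322:364]),('small',np.s_[220:257,368:400])):
    H=W[s][...,2];p=W[s][(H>.012)&(H<.03)]; print(n,len(p),p.min(0).round(3),p.max(0).round(3),((p.min(0)+p.max(0))/2).round(4))
print(env.observe())
E
```

```text
ball 265.9098712446352 226.36909871244634 [ 0.5003 -0.1112  0.025 ] stopper [ 0.5434 -0.1149  0.02  ]
big 111 [ 0.45  -0.348  0.012] [ 0.496 -0.297  0.028] [ 0.4727 -0.3227  0.0198]
small 62 [ 0.448 -0.448  0.012] [ 0.481 -0.415  0.023] [ 0.4644 -0.4316  0.0175]
{'time_s': 0.1, 'q': array([-7.69071218e+01,  2.18390184e+01,  7.43794046e+01,  1.68589430e-03,
        8.38574247e+01, -1.23356584e+01]), 'qvel': array([-0.03461078, -0.08491948, -0.08111127, -0.01990929, -0.0842851 ,
       -0.04970881]), 'joint_efforts': array([ 4.48996550e-03, -4.49224627e+01, -2.31655777e+01, -2.16590820e-04,
        3.64664673e-03,  3.93780155e-06]), 'position': array([ 0.23611366, -0.49648426,  0.24976172]), 'tool_rot': array([[ 9.03122949e-01,  4.29381958e-01, -2.71384114e-04],
       [ 4.29381931e-01, -9.03122073e-01,  1.29600674e-03],
       [ 3.11388928e-04, -1.28698086e-03, -9.99999123e-01]]), 'ft_force': array([0.22343438, 0.76321936, 0.46477115]), 'wrist_torque': array([ 0.01909732, -0.01168826, -0.02655618]), 'gripper_force': 0.0, 'grip_width': 0.08514340954772665}
```

View pics/b.png

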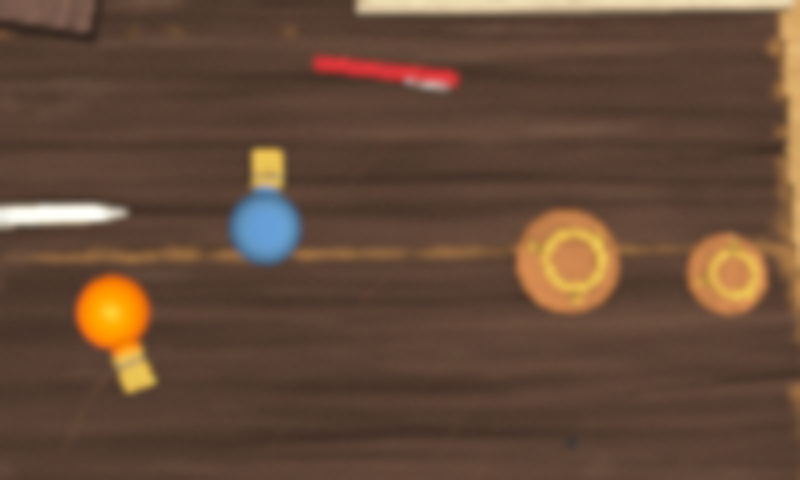

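Blue bottle at (266,226) rather than the orange one at (228,248). Of the two stands, the one at (342,235) has the clearly larger foot and ring than the one at (383,238), so it is the one meant. The blue stopper points along +x, away from the robot.

>>> servo_tool([
  {"tx": 2.6, "ty": 3.8, "yaw": -3},
  {"tx": 2.6, "ty": 3.8, "yaw": -3},
  {"tx": 2.6, "ty": 3.8, "yaw": -3},
  {"tx": 2.6, "ty": 3.8, "yaw": -3},
  {"tx": 2.6, "ty": 3.8, "yaw": -3},
  {"tx": 2.6, "ty": 3.8, "yaw": -3},
  {"tx": 2.6, "ty": 3.8, "yaw": -3},
  {"tx": 2.6, "ty": 3.8, "yaw": -3},
  {"tx": 2.6, "ty": 3.8, "yaw": -3},
  {"tx": 2.6, "ty": 3.8, "yaw": -3},
  {"tz": -2.5},
  {"tz": -2.5},
  {"tx": 0},
  {"tx": 0},
], newtons=20)

```text
invalid input at $.steps[0]: expected keys tx, ty, tz, yaw, claw
```

```bash
cat >> h.py <<'E'
def ray(m,u,v,zz):
    T=np.array(m['T']); f=192/np.tan(np.radians(m['fovy']/2))
    r=T[:3,:3]@[(u-m['cx'])/f,(v-m['cy'])/f,1]; return (T[:3,3]+r*(zz-T[2,3])/r[2]).round(4)
def blobs(im,d,m,amin=150):
    hsv=cv2.cvtColor(im,cv2.COLOR_RGB2HSV); W=world(m,d)
    for c,lo,hi in (('blue',98,130),('brass',17,32)):
        k=cv2.inRange(hsv,(lo,100,60),(hi,255,255)); N,L,S,C=cv2.connectedComponentsWithStats(k)
        for i in range(1,N):
            if S[i,4]>amin:
                p=W[(L==i)&(d>0)]; print(c,S[i],C[i].round(1),p.min(0).round(4),np.median(p,0).round(4),p.max(0).round(4))
E
python3 - <<'E'
from h import *
im,d,m=cam('wrist'); save(im,'w1.png'); print(env.observe()['position'],np.round(m['T'],3).tolist()); blobs(im,d,m)
E
```

```text
[ 0.23611261 -0.4965057   0.24985109] [[0.43, -0.865, -0.257, 0.301], [-0.903, -0.412, -0.121, -0.466], [-0.002, 0.284, -0.959, 0.374], [0.0, 0.0, 0.0, 1.0]]
brass [290  88  26  34 226] [302.7 104.4] [ 0.33   -0.6277 -0.5858] [ 0.3982 -0.59   -0.581 ] [ 0.4436 -0.5704 -0.3271]
```

View pics/w1.png

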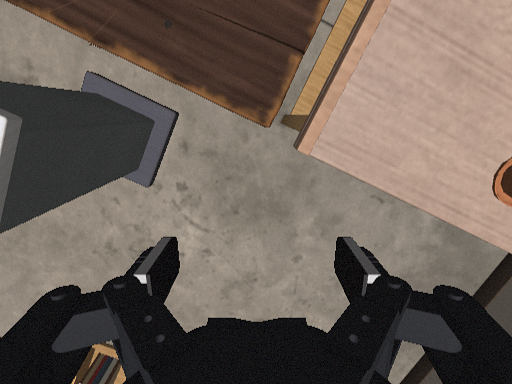

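The picture shows only the floor and the fingers, because the move was refused: every row needs all five keys. I'll send it again.

>>> servo_tool([
  {"tx": 2.6, "ty": 3.8, "tz": 0, "yaw": -3, "claw": 8.5},
  {"tx": 2.6, "ty": 3.8, "tz": 0, "yaw": -3, "claw": 8.5},
  {"tx": 2.6, "ty": 3.8, "tz": 0, "yaw": -3, "claw": 8.5},
  {"tx": 2.6, "ty": 3.8, "tz": 0, "yaw": -3, "claw": 8.5},
  {"tx": 2.6, "ty": 3.8, "tz": 0, "yaw": -3, "claw": 8.5},
  {"tx": 2.6, "ty": 3.8, "tz": 0, "yaw": -3, "claw": 8.5},
  {"tx": 2.6, "ty": 3.8, "tz": 0, "yaw": -3, "claw": 8.5},
  {"tx": 2.6, "ty": 3.8, "tz": 0, "yaw": -3, "claw": 8.5},
  {"tx": 2.6, "ty": 3.8, "tz": 0, "yaw": -3, "claw": 8.5},
  {"tx": 2.6, "ty": 3.8, "tz": 0, "yaw": -3, "claw": 8.5},
  {"tx": 0, "ty": 0, "tz": -2.5, "yaw": 0, "claw": 6},
  {"tx": 0, "ty": 0, "tz": -2.5, "yaw": 0, "claw": 6},
  {"tx": 0, "ty": 0, "tz": 0, "yaw": 0, "claw": 6},
  {"tx": 0, "ty": 0, "tz": 0, "yaw": 0, "claw": 6},
], newtons=20)

```text
time_s: 1.55
position: [0.4962, -0.1169, 0.2008]
tool_rot: [[0.997, -0.08, -0.0], [-0.08, -0.997, 0.0], [-0.0, -0.0, -1.0]]
ft_force: [-0.5, 0.5, -0.2]
grip_width: 0.0599
gripper_force: 0.0
```

```bash
python3 - <<'E'
from h import *
im,d,m=cam('wrist'); save(im,'w2.png'); o=env.observe();print(o['position'],o['tool_rot'][:,0]); blobs(im,d,m)
E
```

```text
[ 0.49649534 -0.11713094  0.20138497] [ 0.99677653 -0.08021735  0.00131553]
blue [230 153  43  45 981] [249.5 173.9] [ 0.4781 -0.1352  0.0206] [ 0.507  -0.1082  0.0406] [ 0.5262 -0.0875  0.0513]
brass [242 128  18  16 268] [250.3 135.8] [ 5.358e-01 -1.236e-01 -3.000e-04] [ 0.5445 -0.1142  0.022 ] [ 0.5524 -0.1043  0.0255]
brass [403 162  49  41 646] [430.6 180.5] [ 0.4445 -0.3552  0.0065] [ 0.479  -0.3229  0.0224] [ 0.4955 -0.2951  0.0255]
brass [149 215  36  33 874] [166.1 230.5] [ 0.4251 -0.0281  0.0365] [ 0.4482 -0.0096  0.0456] [0.4643 0.0131 0.0511]
```

View pics/w2.png

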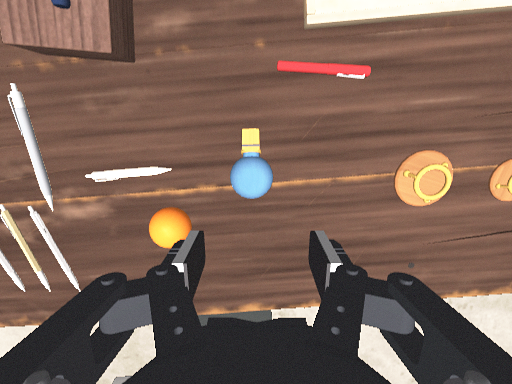

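The wrist view shows the blue ball at (250,175), the stopper at (250,136) and the large stand's ring at (431,181).

```bash
python3 - <<'E'
from h import *
m=env.camera_model('wrist')
print(ray(m,251,175.5,.025),ray(m,250.5,136,.02),ray(m,432,181,.021))
t=env.camera_model('top'); print(ray(t,200+572/4,170+262/4,.021))
E
```

```text
[ 0.5001 -0.1115  0.025 ] [ 0.5445 -0.1146  0.02  ] [ 0.4755 -0.324   0.021 ]
[ 0.4726 -0.3228  0.021 ]
```

>>> servo_tool([
  {"tx": 3.0, "ty": 0, "tz": 0, "yaw": 0, "claw": 5},
  {"tx": 3.0, "ty": 0.1, "tz": 0, "yaw": 0, "claw": 5},
  {"tx": 0, "ty": 0, "tz": -4, "yaw": 0, "claw": 5},
  {"tx": 0, "ty": 0, "tz": -4, "yaw": 0, "claw": 5},
  {"tx": 0, "ty": 0, "tz": -4, "yaw": 0, "claw": 5},
  {"tx": 0, "ty": 0, "tz": -3, "yaw": 0, "claw": 4},
  {"tx": 0, "ty": 0, "tz": -1.6, "yaw": 0, "claw": 4},
  {"tx": 0, "ty": 0, "tz": -1, "yaw": 0, "claw": 4},
  {"tx": 0, "ty": 0, "tz": 0, "yaw": 0, "claw": 3},
  {"tx": 0, "ty": 0, "tz": 0, "yaw": 0, "claw": 2.5},
  {"tx": 0, "ty": 0, "tz": 0, "yaw": 0, "claw": 1.5},
  {"tx": 0, "ty": 0, "tz": 0, "yaw": 0, "claw": 1.5},
  {"tx": 0, "ty": 0, "tz": 0, "yaw": 0, "claw": 1.5},
  {"tx": 0, "ty": 0, "tz": 0, "yaw": 0, "claw": 1.5},
], newtons=20)

```text
time_s: 3.0
position: [0.5569, -0.1161, 0.0254]
tool_rot: [[0.997, -0.08, 0.003], [-0.08, -0.997, -0.001], [0.003, 0.001, -1.0]]
ft_force: [0.9, -1.0, 7.0]
grip_width: 0.0189
gripper_force: 21.0
```

>>> servo_tool([
  {"tx": 0, "ty": 0, "tz": 0.5, "yaw": 0, "claw": 1.5},
  {"tx": 0, "ty": 0, "tz": 0.5, "yaw": 0, "claw": 1.5},
  {"tx": 0, "ty": 0, "tz": 0.5, "yaw": 0, "claw": 1.5},
  {"tx": 0, "ty": 0, "tz": 0.5, "yaw": 0, "claw": 1.5},
  {"tx": 0, "ty": 0, "tz": 0, "yaw": 0, "claw": 1.5},
  {"tx": 0, "ty": 0, "tz": 0, "yaw": 0, "claw": 1.5},
])

```text
time_s: 3.6
position: [0.5561, -0.1157, 0.0444]
tool_rot: [[0.997, -0.08, 0.0], [-0.08, -0.997, 0.0], [0.0, -0.0, -1.0]]
ft_force: [-0.4, -0.5, -2.2]
grip_width: 0.0188
gripper_force: 20.3
```

```bash
cat >> h.py <<'E'
def look(fn=None,view=True):
    o=env.observe();ims=[]
    for n in ('scene','top','wrist'):
        im,d,m=cam(n); W=world(m,d)
        hsv=cv2.cvtColor(im,cv2.COLOR_RGB2HSV); p=o['position']
        for c,lo,hi in (('blue',98,130),('brass',17,32)):
            k=(cv2.inRange(hsv,(lo,100,60),(hi,255,255))>0)&(abs(W[...,0]-p[0])<.09)&(abs(W[...,1]-p[1])<.08)&(W[...,2]>0.005)&(W[...,2]<p[2]+.02)&(d>0)
            if k.sum()>15:
                q=W[k]; v,u=np.nonzero(k); print(n,c,k.sum(),(u.mean().round(1),v.mean().round(1)),q.min(0).round(4),np.median(q,0).round(4),q.max(0).round(4))
        ims.append(im)
    if fn:
        m=env.camera_model('scene'); T=np.linalg.inv(m['T']); f=192/np.tan(np.radians(m['fovy']/2)); c=T@np.r_[o['position'],1]
        u,v=int(f*c[0]/c[2]+m['cx']),int(f*c[1]/c[2]+m['cy']); u=min(max(u,60),452); v=min(max(v,60),324)
        a=cv2.resize(ims[0][v-60:v+60,u-60:u+60],(380,380),interpolation=cv2.INTER_CUBIC)
        b=ims[2][:285,60:480]; save(np.hstack([a,cv2.resize(b,(420,285))[:,:420].copy() if 0 else cv2.copyMakeBorder(cv2.resize(b,(420,285)),0,95,0,0,cv2.BORDER_CONSTANT)]),fn)
    print(o['position'].round(4),o['ft_force'].round(2),o['grip_width'],o['gripper_force'],o['time_s'])
E
python3 - <<'E'
from h import *
look('c.png')
E
```

```text
wrist blue 693 (np.float64(256.3), np.float64(312.4)) [ 0.5119 -0.1282  0.0316] [ 0.5205 -0.1131  0.0443] [ 0.5252 -0.0978  0.0505]
wrist brass 1814 (np.float64(256.3), np.float64(276.5)) [ 0.5235 -0.1251  0.0204] [ 0.5419 -0.1147  0.0404] [ 0.553  -0.1021  0.0569]
[ 0.5561 -0.1157  0.0444] [-0.36 -0.55 -2.17] 0.018823083083533726 20.268461108207703 3.6
```

View pics/c.png

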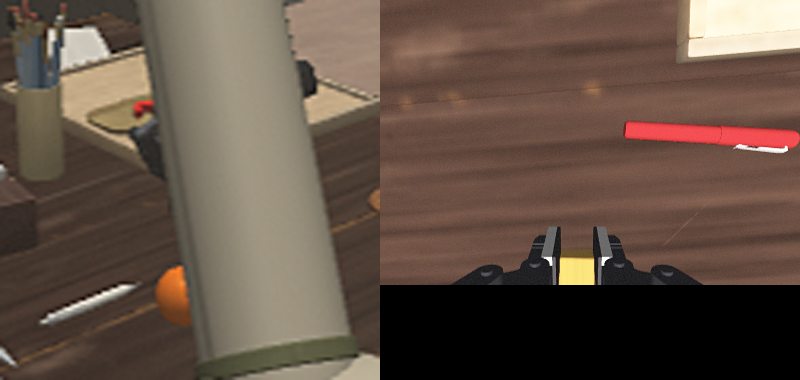

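```bash
cat >> h.py <<'E'
def lean():
    o=env.observe(); im,d,m=cam('wrist'); W=world(m,d); p=o['position']; hsv=cv2.cvtColor(im,cv2.COLOR_RGB2HSV)
    for c,lo,hi in (('brass',17,32),('blue',98,130)):
        k=(cv2.inRange(hsv,(lo,100,60),(hi,255,255))>0)&(np.hypot(W[...,0]-p[0],W[...,1]-p[1])<.09)&(W[...,2]>0.005)&(d>0)
        q=W[k]
        if len(q)<20: continue
        xs=q[:,0]; b=np.linspace(xs.min(),xs.max(),11)
        for i in range(10):
            s=(xs>=b[i])&(xs<b[i+1])
            if s.sum()>5: print(c,s.sum(),np.median(q[s],0).round(4))
    return im
E
python3 - <<'E'
from h import *
lean()
E
```

```text
brass 54 [ 0.5262 -0.121   0.042 ]
brass 198 [ 0.5285 -0.1133  0.044 ]
brass 152 [ 0.5309 -0.1135  0.0433]
brass 67 [ 0.5346 -0.1146  0.0421]
brass 190 [ 0.5367 -0.1148  0.0416]
brass 191 [ 0.5396 -0.1151  0.041 ]
brass 190 [ 0.5425 -0.1148  0.0403]
brass 193 [ 0.5454 -0.1154  0.0395]
brass 327 [ 0.5483 -0.1158  0.0381]
brass 252 [ 0.5506 -0.1136  0.037 ]
blue 22 [ 0.5157 -0.1266  0.0372]
blue 36 [ 0.5169 -0.1248  0.0384]
blue 61 [ 0.5181 -0.1228  0.0408]
blue 135 [ 0.5194 -0.1168  0.044 ]
blue 227 [ 0.5207 -0.1107  0.0463]
blue 115 [ 0.5218 -0.1108  0.0446]
blue 62 [ 0.5233 -0.1123  0.0439]
blue 21 [ 0.5241 -0.1115  0.0443]
```

>>> servo_tool([
  {"tx": 0, "ty": 0, "tz": -0.5, "yaw": 0, "claw": 1.5},
  {"tx": 0, "ty": 0, "tz": -0.5, "yaw": 0, "claw": 1.8},
  {"tx": 0, "ty": 0, "tz": 0, "yaw": 0, "claw": 1.86},
])

```text
time_s: 4.1
position: [0.5557, -0.1155, 0.0333]
tool_rot: [[0.997, -0.08, -0.002], [-0.08, -0.997, 0.001], [-0.002, -0.001, -1.0]]
ft_force: [0.3, 0.6, -0.8]
grip_width: 0.0191
gripper_force: 20.3
```

>>> servo_tool([
  {"tx": 0, "ty": 0, "tz": 0, "yaw": 0, "claw": 1.88},
])

```text
time_s: 4.2
position: [0.5561, -0.1157, 0.034]
tool_rot: [[0.997, -0.08, -0.0], [-0.08, -0.997, 0.0], [-0.0, -0.0, -1.0]]
ft_force: [-0.5, -0.3, -1.7]
grip_width: 0.019
gripper_force: 20.3
```

>>> servo_tool([
  {"tx": 0, "ty": 0, "tz": 0, "yaw": 0, "claw": 1.89},
])

```text
time_s: 4.3
position: [0.5562, -0.1157, 0.0344]
tool_rot: [[0.997, -0.08, 0.0], [-0.08, -0.997, -0.0], [0.0, 0.0, -1.0]]
ft_force: [-0.4, 0.3, -0.9]
grip_width: 0.0185
gripper_force: 20.3
```

>>> servo_tool([
  {"tx": 0, "ty": 0, "tz": 0, "yaw": 0, "claw": 1.9},
])

```text
time_s: 4.4
position: [0.5562, -0.1157, 0.0345]
tool_rot: [[0.997, -0.08, 0.0], [-0.08, -0.997, -0.0], [0.0, 0.0, -1.0]]
ft_force: [-0.2, -0.5, -1.2]
grip_width: 0.0191
gripper_force: 20.3
```

```bash
python3 - <<'E'
from h import *
lean()
E
```

```text
brass 52 [ 0.5263 -0.121   0.032 ]
brass 196 [ 0.5287 -0.1137  0.0345]
brass 156 [ 0.5311 -0.1128  0.0337]
brass 76 [ 0.5349 -0.1169  0.0324]
brass 185 [ 0.537  -0.1144  0.0321]
brass 185 [ 0.5399 -0.1146  0.0313]
brass 181 [ 0.5426 -0.1152  0.0305]
brass 192 [ 0.5454 -0.115   0.0298]
brass 318 [ 0.5484 -0.1163  0.0284]
brass 266 [ 0.5508 -0.1136  0.0275]
blue 8 [ 0.5144 -0.1276  0.026 ]
blue 11 [ 0.5155 -0.1268  0.0268]
blue 30 [ 0.5167 -0.1256  0.0285]
blue 53 [ 0.5178 -0.1241  0.03  ]
blue 79 [ 0.519  -0.1209  0.0328]
blue 164 [ 0.5202 -0.113   0.0355]
blue 206 [ 0.5212 -0.1109  0.0363]
blue 73 [ 0.5225 -0.111   0.0345]
blue 47 [ 0.5237 -0.1127  0.0343]
blue 14 [ 0.5247 -0.1108  0.0346]
```

>>> servo_tool([
  {"tx": 0, "ty": 0, "tz": 0, "yaw": 0, "claw": 1.94},
])

```text
time_s: 4.55
position: [0.5562, -0.1157, 0.0345]
tool_rot: [[0.997, -0.08, 0.0], [-0.08, -0.997, -0.0], [0.0, 0.0, -1.0]]
ft_force: [0.6, -0.5, -1.8]
grip_width: 0.0195
gripper_force: 12.3
```

>>> servo_tool([
  {"tx": 0, "ty": 0, "tz": 0, "yaw": 0, "claw": 1.97},
])

```text
time_s: 4.65
position: [0.5562, -0.1157, 0.0344]
tool_rot: [[0.997, -0.08, 0.0], [-0.08, -0.997, -0.0], [0.0, 0.0, -1.0]]
ft_force: [-1.1, 0.4, -0.3]
grip_width: 0.0194
gripper_force: 6.2
```

>>> servo_tool([
  {"tx": 0, "ty": 0, "tz": 0, "yaw": 0, "claw": 1.99},
])

```text
time_s: 4.75
position: [0.5562, -0.1157, 0.0345]
tool_rot: [[0.997, -0.08, 0.0], [-0.08, -0.997, -0.0], [0.0, 0.0, -1.0]]
ft_force: [-0.8, -0.8, -1.4]
grip_width: 0.0194
gripper_force: 2.0
```

>>> servo_tool([
  {"tx": 0, "ty": 0, "tz": 0, "yaw": 0, "claw": 2.0},
])

```text
time_s: 4.85
position: [0.5562, -0.1157, 0.0344]
tool_rot: [[0.997, -0.08, 0.0], [-0.08, -0.997, -0.0], [0.0, 0.0, -1.0]]
ft_force: [0.2, 0.1, -0.2]
grip_width: 0.0201
gripper_force: 0.2
```

>>> servo_tool([
  {"tx": 0, "ty": 0, "tz": 0, "yaw": 0, "claw": 2.01},
])

```text
time_s: 4.95
position: [0.5562, -0.1157, 0.0344]
tool_rot: [[0.997, -0.08, 0.0], [-0.08, -0.997, -0.0], [0.0, 0.0, -1.0]]
ft_force: [-1.0, -0.4, 0.1]
grip_width: 0.0201
gripper_force: 0.0
```

```bash
python3 - <<'E'
from h import *
lean()
E
```

```text
brass 71 [ 0.5267 -0.1192  0.0297]
brass 197 [ 0.5287 -0.1136  0.0307]
brass 106 [ 0.5312 -0.1122  0.0304]
brass 86 [ 0.5352 -0.1164  0.0294]
brass 162 [ 0.5373 -0.1149  0.0294]
brass 180 [ 0.5401 -0.1143  0.0288]
brass 170 [ 0.5431 -0.1148  0.0284]
brass 171 [ 0.5461 -0.1156  0.0281]
brass 313 [ 0.5493 -0.1175  0.027 ]
brass 338 [ 0.5511 -0.1136  0.0243]
blue 7 [ 0.5133 -0.1288  0.019 ]
blue 20 [ 0.5146 -0.128   0.0259]
blue 48 [ 0.5156 -0.1272  0.0274]
blue 80 [ 0.5171 -0.1241  0.0309]
blue 184 [ 0.5181 -0.1164  0.0314]
blue 254 [ 0.5193 -0.1112  0.0332]
blue 218 [ 0.5204 -0.1097  0.0321]
blue 107 [ 0.5213 -0.1102  0.0307]
blue 50 [ 0.5227 -0.1129  0.0303]
blue 28 [ 0.5237 -0.1115  0.0305]
```

>>> servo_tool([
  {"tx": 0, "ty": 0, "tz": 0, "yaw": 0, "claw": 1.985},
  {"tx": 0, "ty": 0, "tz": 0, "yaw": 0, "claw": 1.985},
  {"tx": 0, "ty": 0, "tz": 0.25, "yaw": 0, "claw": 1.985},
  {"tx": 0, "ty": 0, "tz": 0.25, "yaw": 0, "claw": 1.985},
  {"tx": 0, "ty": 0, "tz": 0.25, "yaw": 0, "claw": 1.985},
  {"tx": 0, "ty": 0, "tz": 0.25, "yaw": 0, "claw": 1.985},
  {"tx": 0, "ty": 0, "tz": 0.25, "yaw": 0, "claw": 1.985},
  {"tx": 0, "ty": 0, "tz": 0.25, "yaw": 0, "claw": 1.985},
  {"tx": 0, "ty": 0, "tz": 0.25, "yaw": 0, "claw": 1.985},
  {"tx": 0, "ty": 0, "tz": 0.25, "yaw": 0, "claw": 1.985},
  {"tx": 0, "ty": 0, "tz": 0.25, "yaw": 0, "claw": 1.985},
  {"tx": 0, "ty": 0, "tz": 0.25, "yaw": 0, "claw": 1.985},
  {"tx": 0, "ty": 0, "tz": 0, "yaw": 0, "claw": 1.985},
])

```text
time_s: 6.3
position: [0.5564, -0.1158, 0.0597]
tool_rot: [[0.997, -0.08, 0.001], [-0.08, -0.997, -0.0], [0.001, 0.0, -1.0]]
ft_force: [0.8, -0.2, 0.4]
grip_width: 0.0199
gripper_force: 2.2
```

```bash
python3 - <<'E'
from h import *
im=lean(); save(im[180:384,120:400],'d.png')
E
```

```text
brass 65 [ 0.5269 -0.1148  0.0445]
brass 124 [ 0.5293 -0.1144  0.0446]
brass 65 [ 0.5319 -0.1133  0.0456]
brass 122 [ 0.5359 -0.1148  0.0467]
brass 130 [ 0.5392 -0.1145  0.0477]
brass 131 [ 0.5426 -0.1154  0.0489]
brass 129 [ 0.5455 -0.1161  0.0499]
brass 178 [ 0.5491 -0.1159  0.0507]
brass 432 [ 0.5521 -0.116   0.0464]
brass 326 [ 0.5549 -0.1148  0.0376]
blue 273 [ 0.5071 -0.1168  0.0473]
blue 610 [ 0.5119 -0.1124  0.0463]
blue 614 [ 0.5183 -0.1129  0.0427]
blue 89 [ 0.522  -0.1042  0.0374]
```

View pics/d.png

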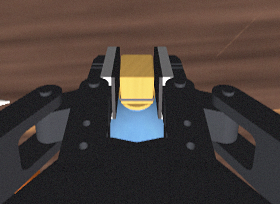

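The view shows the stopper held in the fingertips, tilted about 17° above level, with the ball still on the counter. Light grip lets it pivot, so I continue along the arc.

>>> servo_tool([
  {"tx": -0.1, "ty": 0, "tz": 0.27, "yaw": 0, "claw": 1.985},
  {"tx": -0.1, "ty": 0, "tz": 0.26, "yaw": 0, "claw": 1.985},
  {"tx": -0.14, "ty": 0, "tz": 0.25, "yaw": 0, "claw": 1.985},
  {"tx": -0.16, "ty": 0.02, "tz": 0.23, "yaw": 0, "claw": 1.985},
  {"tx": -0.17, "ty": 0.02, "tz": 0.22, "yaw": 0, "claw": 1.985},
  {"tx": -0.18, "ty": 0.02, "tz": 0.21, "yaw": 0, "claw": 1.985},
  {"tx": -0.2, "ty": 0.02, "tz": 0.2, "yaw": 0, "claw": 1.985},
  {"tx": -0.2, "ty": 0.02, "tz": 0.18, "yaw": 0, "claw": 1.985},
  {"tx": 0, "ty": 0, "tz": 0, "yaw": 0, "claw": 1.985},
  {"tx": 0, "ty": 0, "tz": 0, "yaw": 0, "claw": 1.5},
  {"tx": 0, "ty": 0, "tz": 0, "yaw": 0, "claw": 1.5},
])

```text
time_s: 7.45
position: [0.5439, -0.1147, 0.0776]
tool_rot: [[0.997, -0.08, 0.0], [-0.08, -0.997, -0.0], [0.0, 0.0, -1.0]]
ft_force: [0.7, 0.3, 1.3]
grip_width: 0.019
gripper_force: 20.6
```

```bash
python3 - <<'E'
from h import *
im=lean()
E
```

```text
brass 53 [ 0.5174 -0.1133  0.0535]
brass 22 [ 0.5197 -0.1138  0.0549]
brass 56 [ 0.5241 -0.1139  0.0586]
brass 66 [ 0.5271 -0.1138  0.0614]
brass 74 [ 0.5305 -0.1147  0.0646]
brass 103 [ 0.5342 -0.1152  0.0674]
brass 265 [ 0.5372 -0.1153  0.0665]
brass 269 [ 0.5403 -0.1146  0.0632]
brass 253 [ 0.5435 -0.1149  0.0593]
brass 206 [ 0.5466 -0.1142  0.056 ]
blue 77 [ 0.4885 -0.1125  0.0449]
blue 155 [ 0.4929 -0.112   0.0473]
blue 206 [ 0.4977 -0.1113  0.0487]
blue 232 [ 0.5026 -0.1122  0.0492]
blue 274 [ 0.5075 -0.112   0.0484]
blue 140 [ 0.5111 -0.1095  0.0469]
blue 9 [ 0.5327 -0.1049  0.0843]
```

>>> servo_tool([
  {"tx": 0, "ty": 0, "tz": 0.5, "yaw": 0, "claw": 1.5},
  {"tx": 0, "ty": 0, "tz": 1, "yaw": 0, "claw": 1.5},
  {"tx": 0, "ty": 0, "tz": 1.5, "yaw": 0, "claw": 1.5},
  {"tx": 0, "ty": 0, "tz": 1.5, "yaw": 0, "claw": 1.5},
  {"tx": -0.3, "ty": -1, "tz": 0, "yaw": 0, "claw": 1.5},
  {"tx": -0.5, "ty": -2, "tz": 0, "yaw": 0, "claw": 1.5},
  {"tx": -0.5, "ty": -2, "tz": 0, "yaw": 0, "claw": 1.5},
  {"tx": -0.5, "ty": -2, "tz": 0, "yaw": 0, "claw": 1.5},
  {"tx": -0.5, "ty": -2, "tz": 0, "yaw": 0, "claw": 1.5},
  {"tx": -0.4, "ty": -2, "tz": 0, "yaw": 0, "claw": 1.5},
  {"tx": -0.2, "ty": -1, "tz": 0, "yaw": 0, "claw": 1.5},
  {"tx": 0, "ty": 0, "tz": 0, "yaw": 0, "claw": 1.5},
  {"tx": 0, "ty": 0, "tz": 0, "yaw": 0, "claw": 1.5},
])

```text
time_s: 8.8
position: [0.5145, -0.2343, 0.1223]
tool_rot: [[0.997, -0.08, -0.0], [-0.08, -0.997, 0.001], [-0.0, -0.001, -1.0]]
ft_force: [-0.9, 0.3, -2.3]
grip_width: 0.019
gripper_force: 20.5
```

```bash
python3 - <<'E'
from h import *
im=lean(); o=env.observe(); t,dt,mt=cam('top'); w,d,m=cam('wrist')
W=world(m,d); hsv=cv2.cvtColor(w,cv2.COLOR_RGB2HSV)
k=(cv2.inRange(hsv,(15,90,60),(34,255,255))>0)&(W[...,2]>.016)&(W[...,2]<.028)&(W[...,1]<-.28)&(W[...,1]>-.37)&(abs(W[...,0]-.47)<.05)
q=W[k];print(len(q), q.min(0),q.max(0)) if k.any() else print('none')
a=cv2.resize(w,(400,300)); b=cv2.resize(t[170:290,200:360],(400,300)); save(np.hstack([a,b]),'e.png')
E
```

```text
brass 32 [ 0.4649 -0.3064  0.0228]
brass 42 [ 0.4714 -0.3046  0.0229]
brass 49 [ 0.4785 -0.3038  0.0226]
brass 160 [ 0.4849 -0.3019  0.0207]
brass 164 [ 0.4915 -0.3099  0.0238]
brass 130 [ 0.4986 -0.2337  0.1063]
brass 337 [ 0.5065 -0.235   0.1116]
brass 530 [ 0.5121 -0.2343  0.1068]
brass 277 [ 0.5173 -0.2339  0.1011]
blue 64 [ 0.4599 -0.2324  0.0881]
blue 158 [ 0.4645 -0.231   0.0904]
blue 192 [ 0.4695 -0.2315  0.092 ]
blue 228 [ 0.4742 -0.2317  0.0925]
blue 261 [ 0.479  -0.2314  0.0919]
blue 109 [ 0.4826 -0.2284  0.0908]
blue 9 [ 0.5034 -0.2245  0.1297]
849 [ 0.45214112 -0.34413233  0.01606604] [ 0.49605448 -0.30059045  0.0248013 ]
```

View pics/e.png

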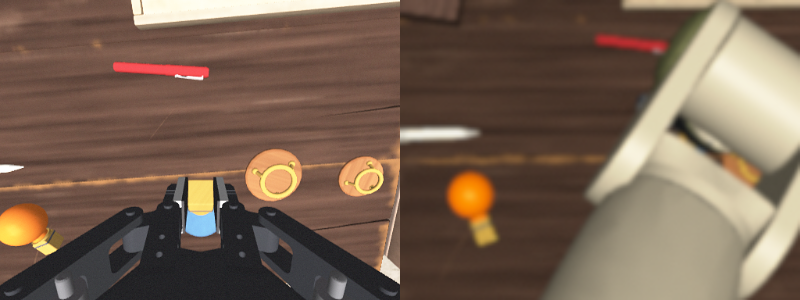

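Ring centre is at about (0.474, -0.322) and the ball centre at (0.474, -0.232), 0.0675 high. The picture shows the ring at (280,180) on the large stand with the bottle held leaning.

>>> servo_tool([
  {"tx": 0, "ty": -1, "tz": 0, "yaw": 0, "claw": 1.5},
  {"tx": 0, "ty": -2, "tz": 0, "yaw": 0, "claw": 1.5},
  {"tx": 0, "ty": -2, "tz": 0, "yaw": 0, "claw": 1.5},
  {"tx": 0, "ty": -2, "tz": 0, "yaw": 0, "claw": 1.5},
  {"tx": 0, "ty": -1.25, "tz": 0, "yaw": 0, "claw": 1.5},
  {"tx": 0, "ty": -0.8, "tz": 0, "yaw": 0, "claw": 1.5},
  {"tx": 0, "ty": 0, "tz": 0, "yaw": 0, "claw": 1.5},
  {"tx": 0, "ty": 0, "tz": -0.6, "yaw": 0, "claw": 1.5},
  {"tx": 0, "ty": 0, "tz": -0.6, "yaw": 0, "claw": 1.5},
  {"tx": 0, "ty": 0, "tz": -0.6, "yaw": 0, "claw": 1.5},
  {"tx": 0, "ty": 0, "tz": -0.4, "yaw": 0, "claw": 1.5},
  {"tx": 0, "ty": 0, "tz": -0.2, "yaw": 0, "claw": 1.5},
  {"tx": 0, "ty": 0, "tz": 0, "yaw": 0, "claw": 1.5},
  {"tx": 0, "ty": 0, "tz": 0, "yaw": 0, "claw": 1.5},
])

```text
time_s: 10.35
position: [0.5148, -0.3252, 0.0987]
tool_rot: [[0.997, -0.08, 0.0], [-0.08, -0.997, -0.0], [0.0, 0.0, -1.0]]
ft_force: [0.2, 0.1, -2.0]
grip_width: 0.019
gripper_force: 20.5
```

```bash
python3 - <<'E'
from h import *
im=lean(); print(env.observe()['ft_force'])
E
```

```text
brass 56 [ 0.4888 -0.3239  0.074 ]
brass 49 [ 0.4923 -0.3418  0.011 ]
brass 74 [ 0.4954 -0.3245  0.079 ]
brass 61 [ 0.4986 -0.3241  0.0826]
brass 64 [ 0.5021 -0.324   0.0859]
brass 136 [ 0.5058 -0.3269  0.0886]
brass 268 [ 0.5085 -0.3249  0.0869]
brass 255 [ 0.5117 -0.3256  0.0836]
brass 249 [ 0.515  -0.3254  0.0802]
brass 199 [ 0.5181 -0.3249  0.077 ]
blue 54 [ 0.4607 -0.3242  0.0646]
blue 150 [ 0.4647 -0.3219  0.0667]
blue 202 [ 0.4697 -0.3225  0.0685]
blue 231 [ 0.4745 -0.3222  0.0688]
blue 251 [ 0.4794 -0.323   0.0682]
blue 110 [ 0.4826 -0.3187  0.0668]
blue 12 [ 0.5041 -0.3154  0.1055]
[-0.69295626 -1.07940771 -1.42391117]
```

>>> servo_tool([
  {"tx": 0, "ty": 0, "tz": -0.1, "yaw": 0, "claw": 1.5},
  {"tx": 0, "ty": 0, "tz": -0.1, "yaw": 0, "claw": 1.5},
  {"tx": 0, "ty": 0, "tz": 0, "yaw": 0, "claw": 1.9},
  {"tx": 0, "ty": 0, "tz": -0.05, "yaw": 0, "claw": 1.97},
  {"tx": 0, "ty": 0, "tz": -0.05, "yaw": 0, "claw": 1.975},
  {"tx": 0, "ty": 0, "tz": -0.05, "yaw": 0, "claw": 1.98},
  {"tx": 0, "ty": 0, "tz": 0, "yaw": 0, "claw": 1.985},
  {"tx": 0, "ty": 0, "tz": 0, "yaw": 0, "claw": 1.985},
])

```text
time_s: 11.2
position: [0.5147, -0.3253, 0.0951]
tool_rot: [[0.997, -0.08, 0.0], [-0.08, -0.997, -0.0], [0.0, 0.0, -1.0]]
ft_force: [0.4, -0.8, 0.3]
grip_width: 0.0196
gripper_force: 2.7
```

```bash
python3 - <<'E'
from h import *
im=lean(); print(env.observe()['ft_force'])
E
```

```text
brass 56 [ 0.4887 -0.3241  0.0703]
brass 38 [ 0.4925 -0.3318  0.0714]
brass 57 [ 0.4954 -0.3245  0.076 ]
brass 60 [ 0.4988 -0.3248  0.0793]
brass 63 [ 0.5019 -0.3249  0.0824]
brass 124 [ 0.5056 -0.3267  0.0852]
brass 265 [ 0.5083 -0.3254  0.0836]
brass 270 [ 0.5114 -0.3252  0.0804]
brass 255 [ 0.5147 -0.3261  0.0769]
brass 218 [ 0.5177 -0.3249  0.0738]
blue 69 [ 0.4608 -0.3238  0.0612]
blue 155 [ 0.4651 -0.3221  0.0634]
blue 202 [ 0.4699 -0.3232  0.0648]
blue 243 [ 0.4747 -0.3227  0.0653]
blue 259 [ 0.4793 -0.3227  0.0647]
blue 114 [ 0.4827 -0.3194  0.0632]
blue 16 [ 0.5036 -0.3347  0.0987]
[-0.02719059 -1.73504671  0.50326463]
```

>>> servo_tool([
  {"tx": 0, "ty": 0, "tz": 0, "yaw": 0, "claw": 2.0},
  {"tx": 0, "ty": 0, "tz": 0, "yaw": 0, "claw": 2.05},
  {"tx": 0, "ty": 0, "tz": 0, "yaw": 0, "claw": 2.2},
  {"tx": 0, "ty": 0, "tz": 0, "yaw": 0, "claw": 2.8},
  {"tx": 0, "ty": 0, "tz": 0, "yaw": 0, "claw": 3.6},
  {"tx": 0, "ty": 0, "tz": 0, "yaw": 0, "claw": 4},
  {"tx": 0.5, "ty": 0, "tz": 1, "yaw": 0, "claw": 4},
  {"tx": 1, "ty": 0, "tz": 1, "yaw": 0, "claw": 4},
  {"tx": 1.5, "ty": 0, "tz": 1.5, "yaw": 0, "claw": 4},
  {"tx": 0, "ty": 0, "tz": 1.5, "yaw": 0, "claw": 4},
  {"tx": 0, "ty": 0, "tz": 0, "yaw": 0, "claw": 4},
  {"tx": 0, "ty": 0, "tz": 0, "yaw": 0, "claw": 4},
])

```text
time_s: 12.45
position: [0.5447, -0.3251, 0.1451]
tool_rot: [[0.997, -0.08, 0.0], [-0.08, -0.997, -0.0], [0.0, 0.0, -1.0]]
ft_force: [-0.9, 0.3, -0.4]
grip_width: 0.0399
gripper_force: 0.0
```

```bash
python3 - <<'E'
from h import *
im=lean(); save(im[120:384,60:460],'f.png')
E
```

```text
brass 85 [ 0.4853 -0.3028  0.0142]
brass 156 [ 0.4909 -0.3301  0.0215]
brass 83 [ 0.4984 -0.3245  0.0791]
brass 227 [ 0.5069 -0.3253  0.0839]
brass 302 [ 0.513  -0.3252  0.0781]
brass 80 [ 0.5174 -0.3246  0.0733]
blue 38 [ 0.4606 -0.3243  0.0609]
blue 80 [ 0.464  -0.3245  0.0623]
blue 128 [ 0.4675 -0.3256  0.0629]
blue 156 [ 0.4714 -0.3236  0.0636]
blue 179 [ 0.4752 -0.3248  0.0628]
blue 207 [ 0.4786 -0.3242  0.0626]
blue 200 [ 0.4821 -0.324   0.0594]
blue 133 [ 0.4861 -0.3347  0.054 ]
blue 106 [ 0.4899 -0.3116  0.0505]
blue 76 [ 0.4934 -0.3117  0.0452]
```

View pics/f.png

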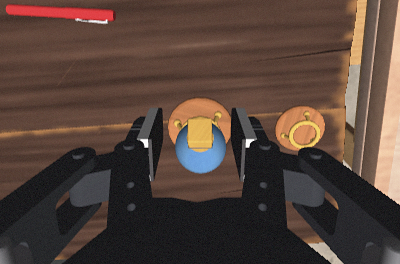

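The bottle stays seated in the ring and leaning 48° from upright, with the robot clear. Next I pinch it lightly and swing it up along an arc about the ball.

>>> servo_tool([
  {"tx": 0, "ty": 0, "tz": -1.5, "yaw": 0, "claw": 4},
  {"tx": -1.5, "ty": 0, "tz": -1.5, "yaw": 0, "claw": 4},
  {"tx": -1.1, "ty": 0.02, "tz": -1, "yaw": 0, "claw": 4},
  {"tx": -1, "ty": 0.03, "tz": -1, "yaw": 0, "claw": 4},
  {"tx": 0, "ty": 0, "tz": -0.6, "yaw": 0, "claw": 4},
  {"tx": 0, "ty": 0, "tz": 0, "yaw": 0, "claw": 3},
  {"tx": 0, "ty": 0, "tz": 0, "yaw": 0, "claw": 2.4},
  {"tx": 0, "ty": 0, "tz": 0, "yaw": 0, "claw": 2.1},
  {"tx": 0, "ty": 0, "tz": 0, "yaw": 0, "claw": 2.03},
  {"tx": 0, "ty": 0, "tz": 0, "yaw": 0, "claw": 1.99},
  {"tx": 0, "ty": 0, "tz": 0, "yaw": 0, "claw": 1.99},
])

```text
time_s: 13.6
position: [0.509, -0.3248, 0.0894]
tool_rot: [[0.997, -0.08, 0.001], [-0.08, -0.997, -0.001], [0.001, 0.001, -1.0]]
ft_force: [0.5, -0.1, 1.5]
grip_width: 0.02
gripper_force: 4.1
```

>>> servo_tool([
  {"tx": -0.2, "ty": 0.02, "tz": 0.17, "yaw": 0, "claw": 1.99},
  {"tx": -0.21, "ty": 0.02, "tz": 0.16, "yaw": 0, "claw": 1.99},
  {"tx": -0.21, "ty": 0.02, "tz": 0.15, "yaw": 0, "claw": 1.99},
  {"tx": -0.22, "ty": 0.02, "tz": 0.14, "yaw": 0, "claw": 1.99},
  {"tx": -0.23, "ty": 0.02, "tz": 0.12, "yaw": 0, "claw": 1.99},
  {"tx": -0.23, "ty": 0.02, "tz": 0.11, "yaw": 0, "claw": 1.99},
  {"tx": -0.24, "ty": 0.02, "tz": 0.1, "yaw": 0, "claw": 1.99},
  {"tx": -0.25, "ty": 0.02, "tz": 0.09, "yaw": 0, "claw": 1.99},
  {"tx": 0, "ty": 0, "tz": 0, "yaw": 0, "claw": 1.99},
])

```text
time_s: 14.5
position: [0.4906, -0.3232, 0.0998]
tool_rot: [[0.997, -0.08, 0.0], [-0.08, -0.997, -0.0], [0.0, 0.0, -1.0]]
ft_force: [2.3, -0.5, 3.1]
grip_width: 0.0201
gripper_force: 4.5
```

```bash
python3 - <<'E'
from h import *
im=lean(); save(im[120:384,60:460],'g.png')
E
```

```text
brass 12 [ 0.4739 -0.3235  0.0761]
brass 19 [ 0.4781 -0.3426  0.0229]
brass 46 [ 0.4812 -0.3392  0.0227]
brass 107 [ 0.4841 -0.3047  0.0212]
brass 270 [ 0.4873 -0.3246  0.0948]
brass 397 [ 0.4901 -0.3254  0.0936]
brass 385 [ 0.493  -0.3242  0.0919]
brass 257 [ 0.4961 -0.3239  0.0907]
brass 222 [ 0.4993 -0.3245  0.089 ]
brass 198 [ 0.5021 -0.3231  0.0874]
blue 59 [ 0.4532 -0.3231  0.0634]
blue 124 [ 0.4573 -0.3214  0.066 ]
blue 161 [ 0.4616 -0.3215  0.0678]
blue 173 [ 0.4657 -0.3225  0.0686]
blue 56 [ 0.4684 -0.3169  0.0688]
blue 6 [ 0.4788 -0.3327  0.0899]
blue 86 [ 0.4877 -0.3362  0.0485]
blue 295 [ 0.4915 -0.3234  0.0486]
```

>>> servo_tool([
  {"tx": 0, "ty": 0, "tz": 0, "yaw": 0, "claw": 2.0},
  {"tx": 0, "ty": 0, "tz": 0, "yaw": 0, "claw": 2.03},
  {"tx": 0, "ty": 0, "tz": 0, "yaw": 0, "claw": 2.1},
  {"tx": 0, "ty": 0, "tz": 0, "yaw": 0, "claw": 2.6},
  {"tx": 0, "ty": 0, "tz": 0, "yaw": 0, "claw": 3.4},
  {"tx": 0, "ty": 0, "tz": 0, "yaw": 0, "claw": 4},
  {"tx": 0, "ty": 0, "tz": 1.5, "yaw": 0, "claw": 4},
  {"tx": 0, "ty": 0, "tz": 1.5, "yaw": 0, "claw": 4},
  {"tx": 0, "ty": 0, "tz": 1.5, "yaw": 0, "claw": 4},
  {"tx": 1.3, "ty": -0.1, "tz": 0, "yaw": 0, "claw": 4},
  {"tx": 1.3, "ty": -0.1, "tz": 0, "yaw": 0, "claw": 3},
  {"tx": 1.3, "ty": -0.1, "tz": 0, "yaw": 0, "claw": 2},
  {"tx": 0, "ty": 0, "tz": 0, "yaw": 0, "claw": 1},
  {"tx": 0, "ty": 0, "tz": 0, "yaw": 0, "claw": 0},
  {"tx": 0, "ty": 0, "tz": 0, "yaw": 0, "claw": 0},
])

```text
time_s: 16.05
position: [0.5292, -0.326, 0.1444]
tool_rot: [[0.997, -0.08, -0.0], [-0.08, -0.997, 0.0], [-0.001, -0.0, -1.0]]
ft_force: [-0.3, -0.1, 0.2]
grip_width: 0.0001
gripper_force: 0.0
```

```bash
python3 - <<'E'
from h import *
im=lean(); save(im[120:384,60:460],'g2.png')
E
```

```text
brass 63 [ 0.4846 -0.302   0.0121]
brass 96 [ 0.49   -0.3405  0.0152]
brass 59 [ 0.494  -0.3242  0.022 ]
blue 6 [ 0.4932 -0.3374  0.0408]
blue 6 [ 0.4943 -0.3365  0.0443]
blue 9 [ 0.4948 -0.3111  0.0429]
```

View pics/g2.png

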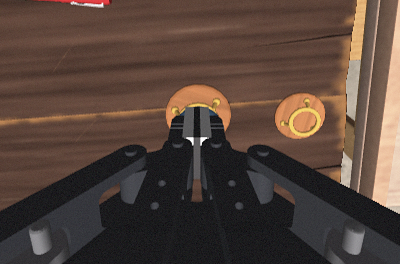

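The closed fingers hide the bottle, and the stand sits unmoved below with its ring at (195,105). I lower the fingers beside the stopper and push.

>>> servo_tool([
  {"tx": 0, "ty": 0, "tz": -1.8, "yaw": 0, "claw": 0},
  {"tx": 0, "ty": 0, "tz": -1.8, "yaw": 0, "claw": 0},
  {"tx": 0, "ty": 0, "tz": -1.3, "yaw": 0, "claw": 0},
  {"tx": 0, "ty": 0, "tz": -0.5, "yaw": 0, "claw": 0},
  {"tx": -0.4, "ty": 0.03, "tz": 0, "yaw": 0, "claw": 0},
  {"tx": -0.4, "ty": 0.03, "tz": 0, "yaw": 0, "claw": 0},
  {"tx": -0.3, "ty": 0.02, "tz": 0, "yaw": 0, "claw": 0},
  {"tx": -0.3, "ty": 0.02, "tz": 0, "yaw": 0, "claw": 0},
  {"tx": -0.3, "ty": 0.02, "tz": 0, "yaw": 0, "claw": 0},
  {"tx": -0.3, "ty": 0.03, "tz": 0, "yaw": 0, "claw": 0},
  {"tx": -0.3, "ty": 0.03, "tz": 0, "yaw": 0, "claw": 0},
  {"tx": -0.2, "ty": 0.02, "tz": 0, "yaw": 0, "claw": 0},
  {"tx": -0.2, "ty": 0.02, "tz": 0, "yaw": 0, "claw": 0},
  {"tx": -0.2, "ty": 0.02, "tz": 0, "yaw": 0, "claw": 0},
  {"tx": 0, "ty": 0, "tz": 0, "yaw": 0, "claw": 0},
  {"tx": 0, "ty": 0, "tz": 0, "yaw": 0, "claw": 0},
])

```text
time_s: 17.7
position: [0.5007, -0.3237, 0.0904]
tool_rot: [[0.997, -0.08, -0.0], [-0.08, -0.997, 0.0], [-0.0, -0.0, -1.0]]
ft_force: [-0.8, -0.4, -0.3]
grip_width: 0.0001
gripper_force: 0.0
```

>>> servo_tool([
  {"tx": 0.5, "ty": 0, "tz": 0, "yaw": 0, "claw": 0},
  {"tx": 1.5, "ty": 0, "tz": 0, "yaw": 0, "claw": 0},
  {"tx": 1.0, "ty": 0, "tz": 2, "yaw": 0, "claw": 0},
  {"tx": 0, "ty": 0, "tz": 3, "yaw": 0, "claw": 2},
  {"tx": 0, "ty": 0, "tz": 0, "yaw": 0, "claw": 6},
  {"tx": 0, "ty": 0, "tz": 0, "yaw": 0, "claw": 6},
  {"tx": 0, "ty": 0, "tz": 0, "yaw": 0, "claw": 6},
  {"tx": 0, "ty": 0, "tz": 0, "yaw": 0, "claw": 6},
])

```text
time_s: 18.5
position: [0.5304, -0.3235, 0.1394]
tool_rot: [[0.997, -0.08, -0.001], [-0.08, -0.997, 0.001], [-0.002, -0.001, -1.0]]
ft_force: [0.9, -0.2, 0.2]
grip_width: 0.0597
gripper_force: 0.0
```

```bash
python3 - <<'E'
from h import *
im=lean(); save(im[120:384,60:460],'i.png')
E
```

```text
brass 47 [ 0.4703 -0.3238  0.0956]
brass 94 [ 0.4726 -0.3218  0.0954]
brass 95 [ 0.4753 -0.322   0.0951]
brass 92 [ 0.4781 -0.3219  0.0948]
brass 103 [ 0.4808 -0.321   0.0944]
brass 117 [ 0.4837 -0.319   0.094 ]
brass 257 [ 0.4867 -0.3239  0.0805]
brass 319 [ 0.4883 -0.3223  0.0865]
brass 61 [ 0.4918 -0.334   0.0215]
brass 65 [ 0.4939 -0.3244  0.0218]
blue 10 [ 0.4608 -0.3352  0.0583]
blue 30 [ 0.4649 -0.3361  0.0592]
blue 55 [ 0.4684 -0.3368  0.0584]
blue 82 [ 0.4726 -0.336   0.059 ]
blue 114 [ 0.4764 -0.3363  0.0587]
blue 148 [ 0.4807 -0.334   0.058 ]
blue 233 [ 0.4848 -0.3257  0.0585]
blue 307 [ 0.4886 -0.3243  0.0578]
blue 291 [ 0.4927 -0.3239  0.0535]
blue 283 [ 0.4966 -0.3234  0.0464]
```

View pics/i.png

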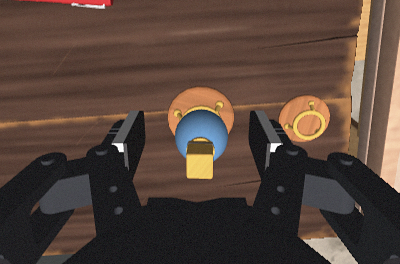

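The stopper now leans about 7° with the ball in the ring at (203,130 in the crop). I'll fit its top face to get the remaining tilt, then push a little farther.

```bash
cat >> h.py <<'E'
def tilt():
    im,d,m=cam('wrist'); W=world(m,d); hsv=cv2.cvtColor(im,cv2.COLOR_RGB2HSV)
    br=cv2.inRange(hsv,(15,80,50),(34,255,255))>0
    n0=(abs(W[...,0]-.475)<.03)&(abs(W[...,1]+.322)<.03)&(d>0)
    q=W[br&n0&(W[...,2]>.09)]; A=np.c_[q[:,:2],np.ones(len(q))]
    for _ in range(3):
        s=np.linalg.lstsq(A,q[:,2],rcond=None)[0]; r=abs(q[:,2]-A@s); k=r<max(.0008,np.median(r)*2.5); q,A=q[k],A[k]
    c=(q.min(0)+q.max(0))/2
    print('top',len(q),'centre',c.round(4),'lean x,y deg',np.degrees(np.arctan([-s[0],-s[1]])).round(2))
    b=W[(cv2.inRange(hsv,(98,100,50),(130,255,255))>0)&n0&(W[...,2]>.03)&(W[...,2]<.067)]
    A=np.c_[2*b,np.ones(len(b))]; x=np.linalg.lstsq(A,(b**2).sum(1),rcond=None)[0]; print('ball fit',x[:3].round(4),np.sqrt(x[3]+x[:3]@x[:3]).round(4))
    g=W[br&(abs(W[...,2]-.021)<.004)&(abs(W[...,0]-.475)<.035)&(abs(W[...,1]+.322)<.035)]; print('ring',g.min(0).round(4),g.max(0).round(4))
E
python3 -c "
from h import *
tilt()"
```

```text
top 550 centre [ 0.4796 -0.3216  0.0946] lean x,y deg [5.63 1.83]
ball fit [ 0.4738 -0.3234  0.0415] 0.0245
ring [ 0.4813 -0.3436  0.0176] [ 0.4955 -0.3021  0.0241]
```

>>> servo_tool([
  {"tx": 0, "ty": 0, "tz": 0, "yaw": 0, "claw": 3},
  {"tx": 0, "ty": 0, "tz": 0, "yaw": 0, "claw": 0},
  {"tx": 0, "ty": 0, "tz": 0, "yaw": 0, "claw": 0},
  {"tx": 0, "ty": 0, "tz": 0, "yaw": 0, "claw": 0},
  {"tx": 0, "ty": 0, "tz": -2, "yaw": 0, "claw": 0},
  {"tx": 0, "ty": 0, "tz": -2, "yaw": 0, "claw": 0},
  {"tx": 0, "ty": 0, "tz": -0.9, "yaw": 0, "claw": 0},
  {"tx": -1, "ty": 0, "tz": 0, "yaw": 0, "claw": 0},
  {"tx": -1, "ty": 0, "tz": 0, "yaw": 0, "claw": 0},
  {"tx": -0.6, "ty": 0, "tz": 0, "yaw": 0, "claw": 0},
  {"tx": -0.3, "ty": 0, "tz": 0, "yaw": 0, "claw": 0},
  {"tx": -0.2, "ty": 0, "tz": 0, "yaw": 0, "claw": 0},
  {"tx": -0.2, "ty": 0.02, "tz": 0, "yaw": 0, "claw": 0},
  {"tx": -0.1, "ty": 0.01, "tz": 0, "yaw": 0, "claw": 0},
  {"tx": -0.1, "ty": 0.01, "tz": 0, "yaw": 0, "claw": 0},
  {"tx": 0, "ty": 0, "tz": 0, "yaw": 0, "claw": 0},
  {"tx": 0, "ty": 0, "tz": 0, "yaw": 0, "claw": 0},
])

```text
time_s: 20.3
position: [0.4958, -0.3233, 0.0914]
tool_rot: [[0.997, -0.08, -0.0], [-0.08, -0.997, 0.0], [-0.0, -0.0, -1.0]]
ft_force: [0.5, -0.1, -0.0]
grip_width: -0.0002
gripper_force: 0.0
```

>>> servo_tool([
  {"tx": 0.5, "ty": 0, "tz": 0, "yaw": 0, "claw": 0},
  {"tx": 1.5, "ty": 0, "tz": 0, "yaw": 0, "claw": 0},
  {"tx": 1.5, "ty": 0, "tz": 2, "yaw": 0, "claw": 0},
  {"tx": 0, "ty": 0, "tz": 3, "yaw": 0, "claw": 2},
  {"tx": 0, "ty": 0, "tz": 0, "yaw": 0, "claw": 6},
  {"tx": 0, "ty": 0, "tz": 0, "yaw": 0, "claw": 6},
  {"tx": 0, "ty": 0, "tz": 0, "yaw": 0, "claw": 6},
  {"tx": 0, "ty": 0, "tz": 0, "yaw": 0, "claw": 6},
])

```text
time_s: 21.1
position: [0.5304, -0.323, 0.1403]
tool_rot: [[0.997, -0.08, -0.002], [-0.08, -0.997, 0.001], [-0.002, -0.001, -1.0]]
ft_force: [0.1, -0.8, 0.3]
grip_width: 0.0598
gripper_force: 0.0
```

```bash
python3 -c "
from h import *
tilt()"
```

```text
top 513 centre [ 0.4747 -0.3211  0.0949] lean x,y deg [1.68 2.29]
ball fit [ 0.4738 -0.3234  0.0415] 0.0245
ring [ 0.4817 -0.3432  0.017 ] [ 0.4956 -0.3015  0.0242]
```

>>> servo_tool([
  {"tx": -2, "ty": 0, "tz": 0, "yaw": 0, "claw": 5},
  {"tx": -2, "ty": 0, "tz": 0, "yaw": 0, "claw": 5},
  {"tx": -1.6, "ty": -0.03, "tz": 0, "yaw": 0, "claw": 5},
  {"tx": 0, "ty": 0, "tz": 0, "yaw": 0, "claw": 5},
  {"tx": 0, "ty": 0, "tz": -2, "yaw": 0, "claw": 5},
  {"tx": 0, "ty": 0, "tz": -1.8, "yaw": 0, "claw": 5},
  {"tx": 0, "ty": 0, "tz": -1, "yaw": 0, "claw": 4},
  {"tx": 0, "ty": 0, "tz": 0, "yaw": 0, "claw": 3.2},
  {"tx": 0, "ty": 0, "tz": 0, "yaw": 0, "claw": 2.6},
  {"tx": 0, "ty": 0, "tz": 0, "yaw": 0, "claw": 2.3},
  {"tx": 0, "ty": 0, "tz": 0, "yaw": 0, "claw": 2.15},
  {"tx": 0, "ty": 0, "tz": 0, "yaw": 0, "claw": 2.06},
  {"tx": 0, "ty": 0, "tz": 0, "yaw": 0, "claw": 2.02},
  {"tx": 0, "ty": 0, "tz": 0, "yaw": 0, "claw": 1.995},
  {"tx": 0, "ty": 0, "tz": 0, "yaw": 0, "claw": 1.99},
  {"tx": -0.05, "ty": 0, "tz": 0, "yaw": 0, "claw": 1.99},
  {"tx": -0.05, "ty": 0, "tz": 0, "yaw": 0, "claw": 1.99},
  {"tx": 0, "ty": 0, "tz": 0, "yaw": 0, "claw": 1.99},
])

```text
time_s: 22.95
position: [0.4739, -0.3236, 0.0936]
tool_rot: [[0.997, -0.08, 0.001], [-0.08, -0.997, -0.0], [0.001, 0.0, -1.0]]
ft_force: [1.1, 2.2, 3.1]
grip_width: 0.0198
gripper_force: 4.6
```

>>> servo_tool([
  {"tx": 0, "ty": 0, "tz": 0, "yaw": 0, "claw": 2.0},
  {"tx": 0, "ty": 0, "tz": 0, "yaw": 0, "claw": 2.03},
  {"tx": 0, "ty": 0, "tz": 0, "yaw": 0, "claw": 2.1},
  {"tx": 0, "ty": 0, "tz": 0, "yaw": 0, "claw": 2.5},
  {"tx": 0, "ty": 0, "tz": 0, "yaw": 0, "claw": 3.2},
  {"tx": 0, "ty": 0, "tz": 0, "yaw": 0, "claw": 4},
  {"tx": 0, "ty": 0, "tz": 0, "yaw": 0, "claw": 5},
  {"tx": 0, "ty": 0, "tz": 2, "yaw": 0, "claw": 6},
  {"tx": 0, "ty": 0, "tz": 2.8, "yaw": 0, "claw": 6},
  {"tx": 2.5, "ty": 0, "tz": 0, "yaw": 0, "claw": 6},
  {"tx": 3.1, "ty": 0, "tz": 0, "yaw": 0, "claw": 6},
  {"tx": 0, "ty": 0, "tz": 0, "yaw": 0, "claw": 6},
  {"tx": 0, "ty": 0, "tz": 0, "yaw": 0, "claw": 6},
])

```text
time_s: 24.25
position: [0.5297, -0.3233, 0.141]
tool_rot: [[0.997, -0.079, -0.001], [-0.079, -0.997, 0.0], [-0.001, -0.0, -1.0]]
ft_force: [-0.8, -0.4, -1.3]
grip_width: 0.0599
gripper_force: 0.0
```

```bash
python3 -c "
from h import *
tilt()"
```

```text
top 533 centre [ 0.4732 -0.3242  0.0949] lean x,y deg [ 0.26 -1.02]
ball fit [ 0.4737 -0.3235  0.0415] 0.0245
ring [ 0.4813 -0.3426  0.0174] [ 0.4958 -0.302   0.0246]
```

>>> servo_tool([
  {"tx": 0, "ty": 0, "tz": 3, "yaw": 0, "claw": 6},
  {"tx": 0, "ty": 0, "tz": 3, "yaw": 0, "claw": 6},
  {"tx": 0, "ty": 0, "tz": 0, "yaw": 0, "claw": 6},
  {"tx": 0, "ty": 0, "tz": 0, "yaw": 0, "claw": 6},
])

```text
time_s: 24.7
position: [0.529, -0.3237, 0.2017]
tool_rot: [[0.997, -0.08, 0.0], [-0.08, -0.997, -0.0], [0.0, 0.0, -1.0]]
ft_force: [-0.4, -0.0, 0.2]
grip_width: 0.0603
gripper_force: 0.0
```

```bash
python3 -c "
from h import *
tilt(); print(env.close_job())"
```

```text
top 333 centre [ 0.4735 -0.3239  0.0949] lean x,y deg [ 0.08 -0.97]
ball fit [ 0.4736 -0.3234  0.0415] 0.0246
ring [ 0.4826 -0.3425  0.0178] [ 0.4953 -0.3025  0.0243]
the job is handed in; nothing more can be done
None
```

The blue ink bottle was rested leaning about 48° in the larger stand's ring and let go, then tipped up; it now stands within about 1° of upright with the robot clear, and the job was handed in at about 25 s (no verdict was shown). While I was tipping it the ball briefly rode up about 2 mm and 3 mm to one side in the ring, then settled back.

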